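Shut the unused valve of a filtration manifold

TASK

Get the filtration manifold ready to pump: one of its four stations has no funnel on its port, so shut that station's valve by turning its knob clockwise until you feel it seat and it is snug, without over-tightening it. Then press the round start button at the end of the manifold fully down and let go. Do not touch the three stations with funnels, their knobs included, and leave the cups and the bottle where they are.

Things in the scene. Friction and masses are not known exactly. Their poses are not given: they have to be found in the camera images.
- manifold: Fixed filtration manifold: steel plate 130 (x) by 370 (y) by 12 mm with four aluminium station blocks in a row along y, 64 mm apart (each 110 x 54 x 40 mm, tops 52 mm above the bench; their order differs from run to run), and a grey end block with the start button at its -y end. Origin: centre of the underside, on the bench; z up, y along the row, x away from the robot at yaw 0.
- station_open: The station WITHOUT a funnel: aluminium block, origin at the centre of its underside, 12 mm above the bench, axes as the manifold's. Its valve knob stands 28 mm to -x of the block's centre; its port, a bare steel stub 24 mm across and 10 mm tall, 33 mm to +x. Fixed.
- station_open_knob (a point): Centre of this station's valve knob: a black ribbed upright cylinder without any mark, 27 mm across, 30 mm tall (top 15 mm above this point, foot 15 mm below, 12 mm over the block). Clockwise from above closes it. It starts 0.5 to 1.2 rad open, which cannot be seen, and turns with 0.2 N m of friction until it meets its rubber seat. This point does not turn.
- seat (a joint): Pressing of that knob's rubber seat, in rad of knob turning: 0 until the closing knob has met the seat and the torque passes 0.26 N m, then (torque - 0.26 N m) / (2.5 N m per rad). Snug: above 0.04 (0.36 N m); crushed: above 0.2 (0.76 N m); about 0.5 N m is right (grip with some 40 N or more). On letting go it stays pressed; what is beyond 0.1 springs back. Turning the knob back frees the seat.
- start_button (a joint): The start button's travel in m: 0 up, 0.006 fully down. A spring brings it back; fully down takes about 5 N.
- start_button_top (a point): Centre of the top of the start button: a white round push button, 28 mm across, in a black housing on the grey end block at the -y end of the manifold; pressed straight down.
- station_a: One of the three stations WITH a white funnel (39 mm across, top 100 mm above the bench) on its port; origin: centre of the block's underside, 12 mm above the bench. Not to be touched, its knob and funnel included.
- station_a_knob (a point): Centre of this funnel station's valve knob, of the same shape and size as the other knobs. It turns very easily; not to be touched.
- station_b: One of the three stations WITH a white funnel (39 mm across, top 100 mm above the bench) on its port; origin: centre of the block's underside, 12 mm above the bench. Not to be touched, its knob and funnel included.
- station_b_knob (a point): Centre of this funnel station's valve knob, of the same shape and size as the other knobs. It turns very easily; not to be touched.
- station_c: One of the three stations WITH a white funnel (39 mm across, top 100 mm above the bench) on its port; origin: centre of the block's underside, 12 mm above the bench. Not to be touched, its knob and funnel included.
- station_c_knob (a point): Centre of this funnel station's valve knob, of the same shape and size as the other knobs. It turns very easily; not to be touched.
- specimen_cup_1_mid (a point): Middle (28 mm up) of a loose specimen cup, 52 mm across, 56 mm tall, left of the manifold; to be left alone.
- specimen_cup_2_mid (a point): Middle (28 mm up) of a loose specimen cup, 52 mm across, 56 mm tall, left of the manifold; to be left alone.
- amber_bottle_mid (a point): Middle (39 mm up) of a loose small amber bottle, 31 mm across, 78 mm tall, behind the manifold; to be left alone.

How it is judged (in metres and radians):
On the way, in this order (a step that is already met when the one before it is completed fails the run):
1. the valve of the station without a funnel is turned home and snug (seat pressed by more than 0.04 rad) (value of joint seat above 0.04 rad), for 0.2 s.
2. then the start button is pressed down (more than 4.5 mm) (value of joint start_button above 0.0045 m), for 0.05 s.
At the end, for the whole second after the job is handed in: The seat of the funnel-less station's valve stays pressed by 0.035 to 0.2 rad (shut and snug, not crushed) and the start button is up again (within 1.5 mm) (value of joint seat between 0.035 and 0.2 rad and value of joint start_button below 0.0015 m); the robot touches nothing.
It fails at once if the seat is crushed by over-tightening (pressed more than 0.2 rad, about 0.76 N m) (value of joint seat above 0.2 rad).
It fails at once if the start button is pressed (more than 3 mm) while the valve is not snug (value of joint start_button above 0.003 m and value of joint seat below 0.035 rad).
It fails at once if a station with a funnel, its knob included, is touched with more than 1 N (contact force between anything else and station_a above 1 N or contact force between anything else and station_b above 1 N or contact force between anything else and station_c above 1 N).
It fails at once if a specimen cup or the bottle is moved more than 20 mm (distance of any of specimen_cup_1_mid, specimen_cup_2_mid, amber_bottle_mid from where it was at the start of the episode above 0.02 m).
It also fails if it takes over 61 s, if anything falls off the work surface, if the arm or the gripper's body presses on something with over 40 N, if the wrist force passes 120 N, or if a joint passes its speed limit or range.

ROBOT

A 6-joint arm with a two-finger parallel gripper is mounted at the origin on a cart in front of the work surface, level with it; the furniture and walls round the work are solid. World frame = base frame: x ahead of the robot, y to its left, z up, the work surface at z = 0. Lengths are in m, angles in degrees, forces in N, time in s.
With the tool pointing down it reaches from about 0.35 to 0.875 m from the base axis. Payload 4.2 kg.
Tool frame: the origin (TCP) lies midway between the tips of the shut fingers; the grasp point (between the pads) lies 19 mm behind it (r.grasp_offset is the distance from the TCP to the grasp point, in m); z points along the fingers, y is the direction in which the jaws open and shut (so a half turn about z gives the same grasp; the last joint's range is limited). The gripper opens to 87 mm and grips with 3 to 60 N. Pads are 19 mm wide; open, the fingers measure 117 mm over their backs; the gripper's body (75 mm by 190 mm) begins 51 mm behind the grasp point.
Start: joints at [-62.189, 22.042, 0.453, 0, -68.411, -14.817], TCP at [0.141, -0.609, 0.223] pointing down, gripper open.
Joint ranges: [-179.83, 179.83], [-69.29, 118.12], [-61.27, 80.66], [-181.25, 117.63], [-171.15, -9.14], [-177.46, 177.46]. Speed limits (degrees/s): [159.86, 159.86, 180, 180, 180, 180].

INTERFACE

Orientations are given as a 3x3 rotation matrix whose columns are the frame's x, y, z axes.
In Python, from station import r gives the robot as it stands.
- The arm moves only by the shell command python3 -m crank 'ROWS'. ROWS is JSON, a list of rows, each a list of 3 entries, a list of its own where there are three numbers: the closure, from -1 (fully open) to 1 (shut), so that 0 is half open, then the shift along the tool's x, y, z as a fraction of full scale, then the turn, a rotation vector about the tool's x, y, z as a fraction of full scale. In form: [[fingers, [dx, dy, dz], [wx, wy, wz]], ...]. A call has 1 to 8 rows; each row shifts and turns the commanded pose from where the row before left it, along the tool's axes as they then stand; what a row does not reach is not made up. Full scale, the value 1, is 100 mm for a shift and 45 degrees for a turn. A row lasts 1/10 s, in which the tool goes at most 50 mm and 8.59 degrees, less where a joint would pass 70% of its speed; a pose out of reach is approached as far as the arm can. A call with a number of a shift or a turn outside -1 to 1 is refused whole. A call with a gripper value outside its range is refused whole. The fingers move at their own pace and stop on an object; the grip force is fixed at half the most. Time passes only in rows, so rows that do not move let the fingers close. It gives the time, the measured TCP pose, the force and the opening at its end, in the units of the state.
- r.sense(): the state, without advancing time (a new reading comes with each control period).
- r.capture(name): name is "side" or "top" or "wrist"; returns a dict with "img" (480x640x3 uint8, blue, green, red), "fx", "fy", "cx", "cy" (pixels), "R" (3x3) and "t" (3): a world point X has camera coordinates R X + t. Camera axes: x right, y down, z forward; pixel columns grow to the right and rows downward; lengths in m; the calibration is good to about 2 mm. A picture is of the moment at which its call begins. There is no depth.
- r.finish_job(): hands the job in, once; it reports no verdict.
The state is a dict: "time_s": time; "joints": joint angles; "joint_velocities": joint speeds; "effort": joint torques, N m; "tcp_pos": TCP position; "ee_rot": TCP orientation; "wrist_force": force on the tool from outside, world axes, zero at the start; "moment": the same for the moment, N m; "gripper_width": opening from 0.0 (shut) to 1.0 (fully open).
Only numpy, scipy, OpenCV 4.12 (cv2) and the standard library are available. Lean on these libraries where they do the work, as an engineer would, in place of code of your own. Each camera call takes 0.05 s, during which the arm holds its last target.

## Working session

There is one attempt and no reset: what is moved stays moved. The work goes in short steps, Python scripts to look and compute and a shell command to move; the robot and the scene stay as the last step left them, time stands still between calls to the robot, and variables do not carry over. Pictures are saved under pics/ and viewed, and the job is handed in when it is done.

```bash
ls; mkdir -p pics; python3 - <<'E'
from station import r
import cv2
s=r.sense(); print(s)
for n in("side","top","wrist"):
    c=r.capture(n); cv2.imwrite(f"pics/{n}0.png",c["img"]); print(n,c["fx"],c["cx"],c["cy"],c["R"],c["t"])
print(r.grasp_offset)
E
```

```text
pics
{'time_s': 0.0, 'joints': array([-6.21872572e+01,  2.20900057e+01,  3.80324598e-01, -3.00520160e-02,
       -6.84091917e+01, -1.48156775e+01]), 'joint_velocities': array([-0.05749173,  0.13111872, -0.14388773, -0.06544524, -0.01092732,
        0.07065706]), 'effort': array([-3.51504495e-04, -3.90666533e+01,  1.87402081e+01,  4.22002494e+00,
        1.09165767e-02, -1.80335037e-04]), 'tcp_pos': array([ 0.14044708, -0.60840737,  0.22146851]), 'ee_rot': array([[-9.74425073e-01, -2.24712015e-01, -5.36644062e-04],
       [-2.24712648e-01,  9.74422892e-01,  2.06255603e-03],
       [ 5.94371371e-05,  2.13039701e-03, -9.99997729e-01]]), 'wrist_force': array([ 0.27763854, -0.35185163, -0.85151099]), 'moment': array([-0.0423057 ,  0.0476534 , -0.03663749]), 'gripper_width': 1.0000946441937075}
side 521.7510126181616 325.0925711053173 239.67213677201917 [[-0.88540524  0.46473068 -0.0091076 ]
 [ 0.3151246   0.58574156 -0.74672841]
 [-0.3416929  -0.66402727 -0.66506672]] [ 0.49847304 -0.19871846  1.2445288 ]
top 552.3066190025324 316.54027862567784 237.66246573248128 [[ 0.02648031 -0.99950618  0.01691719]
 [-0.99223219 -0.02833777 -0.12112907]
 [ 0.12154865 -0.01357825 -0.9924926 ]] [0.07329763 0.65388502 1.13132989]
wrist 385.23115545723624 322.906276654053 240.79974511001745 [[-0.22495639  0.97436816  0.00114664]
 [ 0.93375438  0.2152432   0.28596   ]
 [ 0.27838351  0.06539921 -0.95824087]] [ 0.62351134 -0.03588199  0.39249619]
0.0187
```

View pics/side0.png

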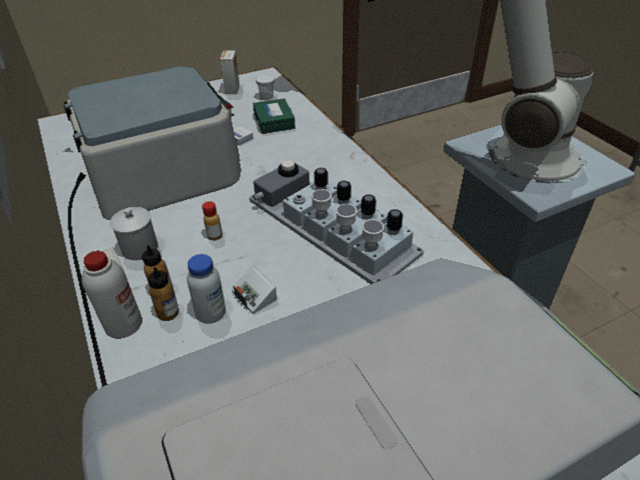

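View pics/top0.png

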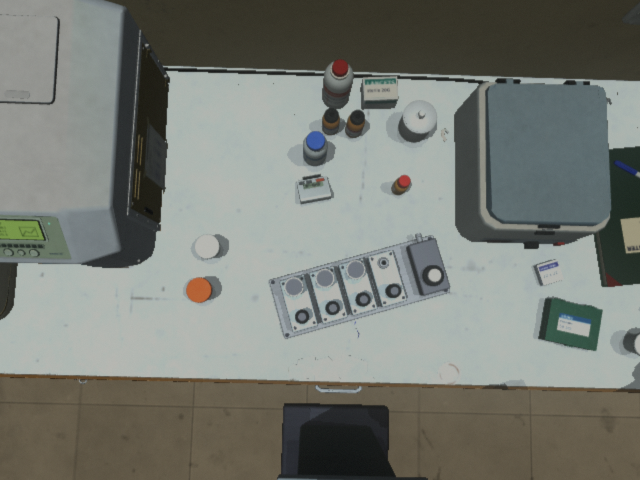

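View pics/wrist0.png

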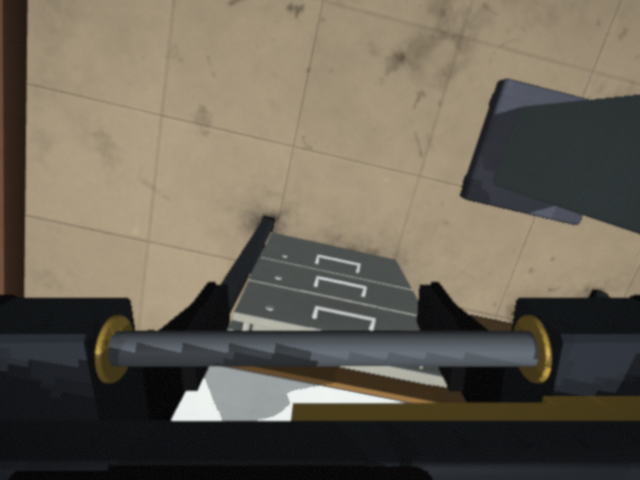

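The top picture shows that the station with no funnel is the one next to the button: bare port near (383,262), knob near (394,291), button near (433,274). I'll enlarge that area.

```bash
python3 - <<'E'
import cv2
a=cv2.imread("pics/top0.png")[225:345,260:460]; cv2.imwrite("pics/topc.png",cv2.resize(a,None,fx=4,fy=4,interpolation=cv2.INTER_CUBIC))
a=cv2.imread("pics/side0.png")[140:290,240:440]; cv2.imwrite("pics/sidec.png",cv2.resize(a,None,fx=4,fy=4,interpolation=cv2.INTER_CUBIC))
E
```

```text
(no output)
```

View pics/topc.png

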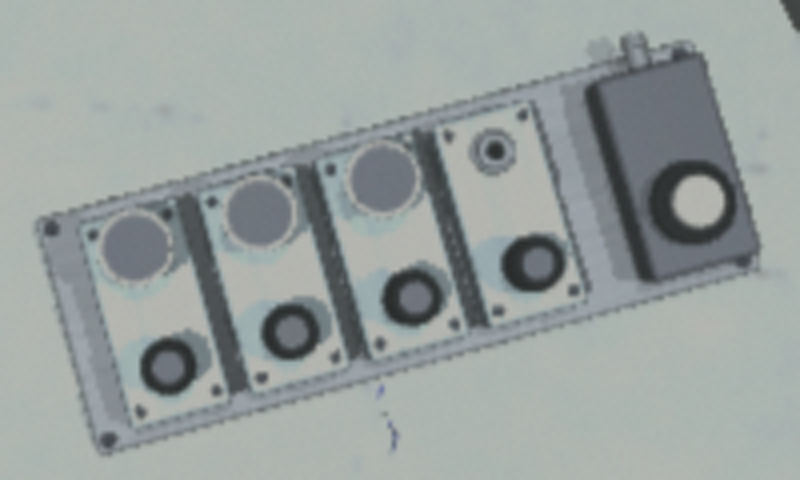

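View pics/sidec.png

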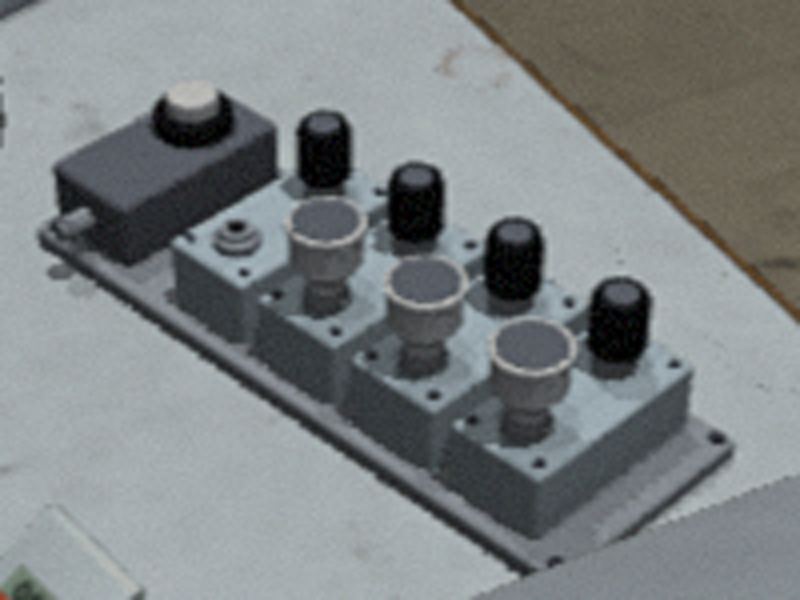

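```bash
cat >h.py <<'E'
import numpy as np
T=dict(f=552.3066190025324,c=(316.54027862567784,237.66246573248128),R=np.array([[0.02648031,-0.99950618,0.01691719],[-0.99223219,-0.02833777,-0.12112907],[0.12154865,-0.01357825,-0.9924926]]),t=np.array([0.07329763,0.65388502,1.13132989]))
S=dict(f=521.7510126181616,c=(325.0925711053173,239.67213677201917),R=np.array([[-0.88540524,0.46473068,-0.0091076],[0.3151246,0.58574156,-0.74672841],[-0.3416929,-0.66402727,-0.66506672]]),t=np.array([0.49847304,-0.19871846,1.2445288]))
def ray(C,p):
    d=C['R'].T@np.array([(p[0]-C['c'][0])/C['f'],(p[1]-C['c'][1])/C['f'],1]); return -C['R'].T@C['t'],d
def onz(C,p,z):
    o,d=ray(C,p); return o+d*(z-o[2])/d[2]
def tri(p,q):
    A=[];b=[]
    for C,x in((T,p),(S,q)):
        o,d=ray(C,x); d/=np.linalg.norm(d); P=np.eye(3)-np.outer(d,d); A.append(P);b.append(P@o)
    return np.linalg.lstsq(np.vstack(A),np.hstack(b),rcond=None)[0]
tc=lambda x,y:(260+x/4-.4,225+y/4-.4)
sc=lambda x,y:(240+x/4-.4,140+y/4-.4)
E
python3 - <<'E'
from h import *
np.set_printoptions(precision=4,suppress=True)
k=[onz(T,tc(*p),.094) for p in((538,263),(415,297),(291,332),(168,366))]
ks=[onz(S,sc(*p),.094) for p in((325,121),(417,173),(516,230),(621,290))]
print(np.array(k));print(np.array(ks))
print("tri knob",tri(tc(538,263),sc(325,121)))
print("button",tri(tc(699,202),sc(193,95)))
c=np.array([onz(T,tc(*p),.012) for p in((40,218),(100,453),(760,270),(690,45))]);print(c,c.mean(0))
print([np.linalg.norm(c[i]-c[(i+1)%4]) for i in range(4)])
d=k[0]-k[3];print(np.linalg.norm(d)/3,np.degrees(np.arctan2(d[0],-d[1])))
print("port",onz(T,tc(494,150),.062), onz(S,sc(238,228),.062))
E
```

```text
[[ 0.5432 -0.0659  0.094 ]
 [ 0.5246 -0.0046  0.094 ]
 [ 0.5057  0.0569  0.094 ]
 [ 0.4873  0.1175  0.094 ]]
[[ 0.536  -0.0678  0.094 ]
 [ 0.5173 -0.007   0.094 ]
 [ 0.499   0.0548  0.094 ]
 [ 0.4806  0.1156  0.094 ]]
tri knob [ 0.5408 -0.0639  0.0982]
button [ 0.5749 -0.1499  0.0745]
[[ 0.5625  0.1892  0.012 ]
 [ 0.4391  0.1529  0.012 ]
 [ 0.5452 -0.1985  0.012 ]
 [ 0.6661 -0.1606  0.012 ]] [ 0.5532 -0.0042  0.012 ]
[np.float64(0.12860630359059397), np.float64(0.3670149712524517), np.float64(0.12674441714999224), np.float64(0.364791224929412)]
0.06390897076744952 16.9294647019319
port [ 0.6018 -0.0476  0.062 ] [ 0.5955 -0.0474  0.062 ]
```

```bash
python3 -m crank '[[-0.1,[-0.26,0.22,0],[0,0,0]],[-0.1,[-0.26,0.22,0],[0,0,0]],[-0.1,[-0.26,0.22,0],[0,0,0]],[-0.1,[-0.26,0.22,0],[0,0,0]],[-0.1,[-0.26,0.22,0],[0,0,0]],[-0.1,[-0.26,0.22,0],[0,0,0]],[-0.1,[-0.26,0.22,0],[0,0,0]],[-0.1,[-0.26,0.22,0],[0,0,0]]]'
python3 -m crank '[[-0.1,[-0.26,0.22,0],[0,0,0]],[-0.1,[-0.26,0.22,0],[0,0,0]],[-0.1,[-0.26,0.22,0],[0,0,0]],[-0.1,[-0.26,0.22,0],[0,0,0]],[-0.1,[-0.26,0.22,0],[0,0,0]],[-0.1,[-0.26,0.22,0],[0,0,0]],[-0.1,[-0.26,0.22,0],[0,0,0]],[-0.1,[-0.26,0.22,0],[0,0,0]]]'
```

```text
time_s: 0.95
tcp_pos: [0.3041, -0.3894, 0.2224]
ee_rot: [[-0.974, -0.225, -0.0], [-0.225, 0.974, 0.0], [0.0, 0.0, -1.0]]
wrist_force: [0.7, -0.2, -0.1]
gripper_width: 0.556
time_s: 1.75
tcp_pos: [0.4672, -0.1711, 0.2224]
ee_rot: [[-0.974, -0.225, -0.0], [-0.225, 0.974, 0.0], [0.0, 0.0, -1.0]]
wrist_force: [1.2, -0.0, 0.9]
gripper_width: 0.549
```

```bash
python3 -m crank '[[-0.1,[-0.24,0.21,0],[0,0,0]],[-0.1,[-0.24,0.21,0],[0,0,0]],[-0.1,[-0.24,0.21,0],[0,0,0]],[-0.1,[-0.24,0.21,0],[0,0,0]],[-0.1,[0,0,0],[0,0,-0.17]],[-0.1,[0,0,0],[0,0,-0.17]],[-0.1,[0,0,0],[0,0,-0.17]],[-0.1,[0,0,0],[0,0,-0.17]]]'
python3 -m crank '[[-0.1,[0,0,0],[0,0,0]],[-0.1,[0,0,0],[0,0,0]]]'
python3 - <<'E'
from station import r
import cv2
s=r.sense(); print(s)
import pickle
for n in("side","top","wrist"):
    c=r.capture(n); cv2.imwrite(f"pics/{n}1.png",c["img"]); pickle.dump(c,open(f"{n}1.pkl","wb"))
E
```

```text
time_s: 2.55
tcp_pos: [0.5412, -0.0688, 0.2221]
ee_rot: [[-0.72, -0.694, -0.001], [-0.694, 0.72, 0.0], [0.001, 0.001, -1.0]]
wrist_force: [0.4, -0.4, 0.8]
gripper_width: 0.552
time_s: 2.75
tcp_pos: [0.5412, -0.069, 0.2224]
ee_rot: [[-0.726, -0.687, -0.0], [-0.687, 0.726, 0.0], [0.0, 0.0, -1.0]]
wrist_force: [-0.2, -0.8, 0.1]
gripper_width: 0.548
{'time_s': 2.75, 'joints': array([ 9.76048864e+00,  1.43431926e+01, -1.07751021e+01, -7.10847799e-03,
       -6.49060312e+01, -5.63270718e+01]), 'joint_velocities': array([ 0.01963952, -0.09213991,  0.02953156, -0.03912074, -0.10829051,
        0.21909478]), 'effort': array([ 2.31924833e-02, -3.15809619e+01,  1.82111943e+01,  4.10428718e+00,
       -4.32690990e-02,  2.70303001e-02]), 'tcp_pos': array([ 0.54124883, -0.06900656,  0.22236245]), 'ee_rot': array([[-7.26209942e-01, -6.87472857e-01, -4.37465340e-04],
       [-6.87472935e-01,  7.26209999e-01,  3.87536448e-05],
       [ 2.91049625e-04,  3.28888863e-04, -9.99999904e-01]]), 'wrist_force': array([-0.19224047, -0.78663352,  0.1431197 ]), 'moment': array([0.0222043 , 0.01311606, 0.02922469]), 'gripper_width': 0.5484422881251942}
```

View pics/wrist1.png

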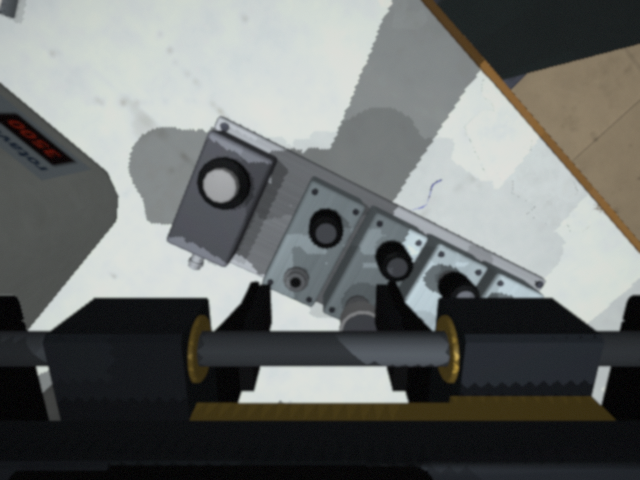

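View pics/side1.png

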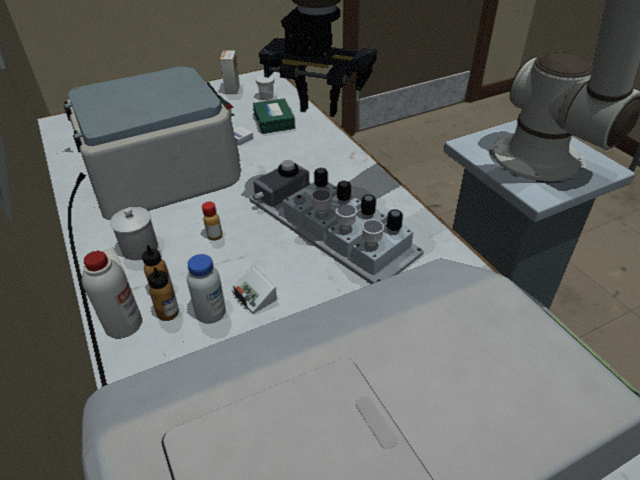

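```bash
cat >>h.py <<'E'
import pickle
def cam(fn):
    c=pickle.load(open(fn,"rb")); return dict(f=c["fx"],c=(c["cx"],c["cy"]),R=np.array(c["R"]),t=np.array(c["t"]),img=c["img"])
def proj(C,X):
    p=C['R']@np.asarray(X)+C['t']; return C['f']*p[:2]/p[2]+np.array(C['c'])
def trin(L):
    A=[];b=[]
    for C,x in L:
        o,d=ray(C,x); d/=np.linalg.norm(d); P=np.eye(3)-np.outer(d,d); A.append(P);b.append(P@o)
    X=np.linalg.lstsq(np.vstack(A),np.hstack(b),rcond=None)[0]
    return X,[proj(C,X)-x for C,x in L]
E
python3 - <<'E'
from h import *
import cv2
W=cam("wrist1.pkl"); print(W['R'],W['t'],-W['R'].T@W['t'])
cv2.imwrite("pics/w1c.png",cv2.resize(W['img'][130:330,160:420],None,fx=3,fy=3,interpolation=cv2.INTER_CUBIC))
for n,C in(("S",S),("T",T),("W",W)): print(n,proj(C,[.5412,-.069,.2224]))
E
```

```text
[[-0.68829974  0.7254251  -0.00137229]
 [ 0.69500813  0.65997912  0.28529154]
 [ 0.20786333  0.19541234 -0.9584398 ]] [ 0.42267792 -0.36670497  0.29353218] [ 0.48477746 -0.12196336  0.38653079]
S [317.02788448 111.80432015]
T [407.16198756 289.60031885]
W [322.499474   299.51987911]
```

View pics/w1c.png

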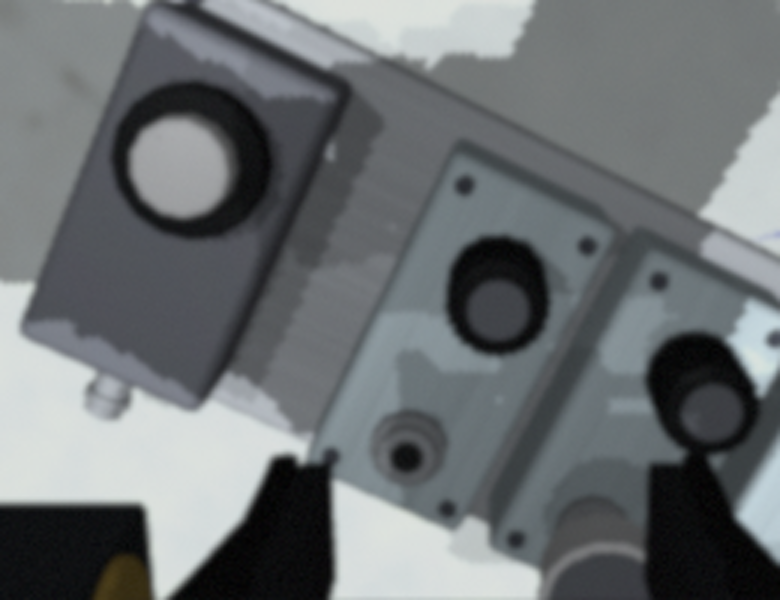

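View pics/top1.png

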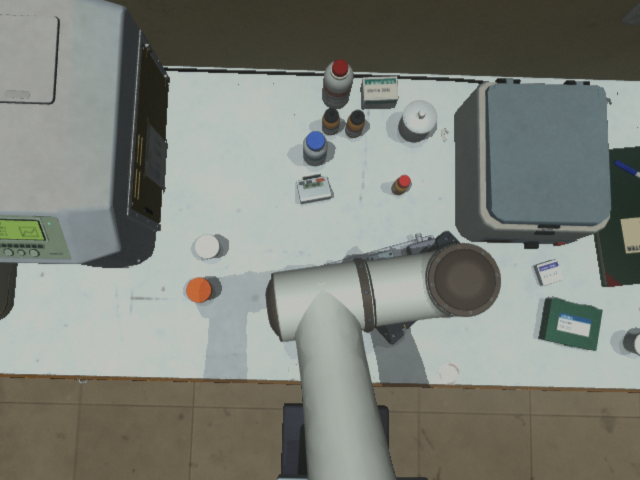

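```bash
python3 - <<'E'
from h import *
np.set_printoptions(precision=4,suppress=True)
W=cam("wrist1.pkl")
wc=lambda x,y:(160+x/3-.33,130+y/3-.33)
for n,w,z in(("knob",(498,308),.094),("k2",(711,413),.094),("port",(406,456),.062),("btn",(180,167),.0745)): print(n,onz(W,wc(*w),z))
print(trin([(T,tc(538,263)),(S,sc(325,121)),(W,wc(498,308))]))
print(trin([(T,tc(538,263)),(W,wc(498,308))]))
print(trin([(T,tc(699,202)),(S,sc(193,95)),(W,wc(180,167))]))
print(trin([(T,tc(699,202)),(W,wc(180,167))]))
E
```

```text
knob [ 0.5417 -0.0655  0.094 ]
k2 [ 0.5234 -0.0037  0.094 ]
port [ 0.6007 -0.0475  0.062 ]
btn [ 0.576  -0.1513  0.0745]
(array([ 0.5408, -0.0651,  0.0971]), [array([-0.1932,  1.1677]), array([-1.5083,  0.0253]), array([1.2508, 0.5837])])
(array([ 0.5425, -0.0657,  0.0933]), [array([-0.169 ,  0.3401]), array([-0.8933,  0.3605])])
(array([ 0.5752, -0.1505,  0.0744]), [array([-0.3508,  0.8983]), array([-1.4366, -0.2415]), array([ 1.4862, -0.0442])])
(array([ 0.5772, -0.1518,  0.071 ]), [array([-0.082 ,  0.0441]), array([-0.2356, -0.0441])])
```

```bash
python3 -m crank '[[-0.1,[-0.03,0.02,0.2],[0,0,0]],[-0.1,[0,0,0.25],[0,0,0]],[-0.1,[0,0,0.25],[0,0,0]],[-0.1,[0,0,0.25],[0,0,0]],[-0.1,[0,0,0.1],[0,0,0]],[-0.1,[0,0,0],[0,0,0]],[-0.1,[0,0,0],[0,0,0]]]'
python3 - <<'E'
from station import r
import cv2,pickle
print(r.sense()["moment"])
for n in("side","wrist"):
    c=r.capture(n); cv2.imwrite(f"pics/{n}2.png",c["img"]); pickle.dump(c,open(f"{n}2.pkl","wb"))
a=cv2.imread("pics/side2.png")[60:260,220:440]; cv2.imwrite("pics/side2c.png",cv2.resize(a,None,fx=3,fy=3,interpolation=cv2.INTER_CUBIC))
E
```

```text
time_s: 3.6
tcp_pos: [0.543, -0.0655, 0.1185]
ee_rot: [[-0.724, -0.69, 0.002], [-0.69, 0.724, -0.0], [-0.001, -0.001, -1.0]]
wrist_force: [-0.1, 1.0, 0.6]
gripper_width: 0.554
[ 0.10480142  0.0328844  -0.04993953]
```

View pics/wrist2.png

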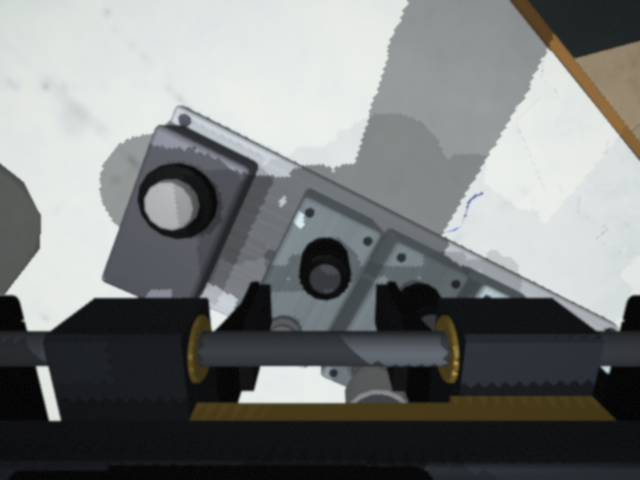

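View pics/side2c.png

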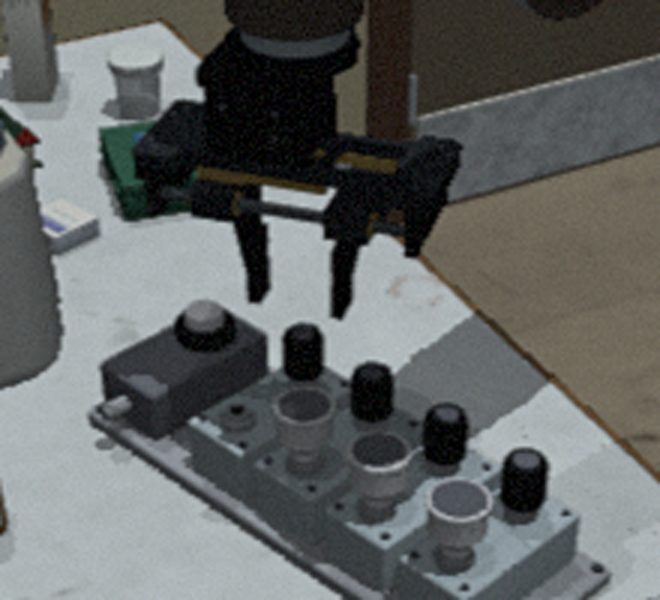

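```bash
python3 - <<'E'
from h import *
import cv2
W=cam("wrist2.pkl"); print(onz(W,(325.5,278),.094))
a=W['img'][220:320,270:390];cv2.imwrite("pics/w2c.png",cv2.resize(a,None,fx=5,fy=5,interpolation=cv2.INTER_CUBIC))
E
```

```text
[ 0.54172172 -0.06478669  0.094     ]
```

View pics/w2c.png

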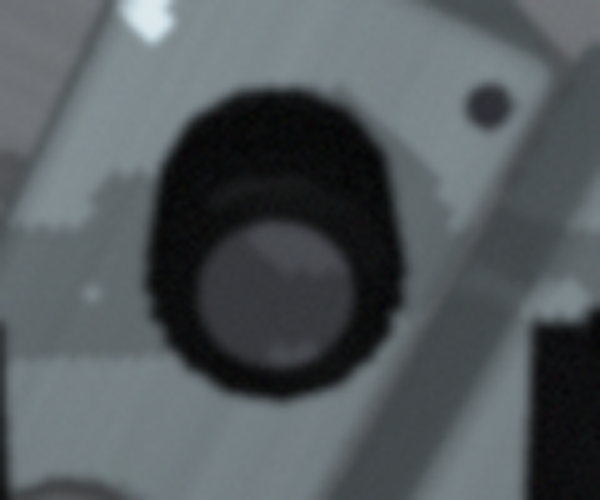

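```bash
python3 -m crank '[[-0.1,[0,0.01,0.15],[0,0,0]],[-0.1,[0,0,0.15],[0,0,0]],[-0.1,[0,0,0.15],[0,0,0]],[-0.1,[0,0,0.09],[0,0,0]],[-0.1,[0,0,0],[0,0,0]]]'
python3 -c "
from station import r;s=r.sense();print(s['moment'],s['wrist_force'],s['tcp_pos'])"
python3 -m crank '[[1,[0,0,0],[0,0,0]],[1,[0,0,0],[0,0,0]],[1,[0,0,0],[0,0,0]],[1,[0,0,0],[0,0,0]],[1,[0,0,0],[0,0,0]]]'
python3 -c "
from station import r;s=r.sense();print(s['moment'],s['wrist_force'],s['tcp_pos'])"
```

```text
time_s: 4.2
tcp_pos: [0.5412, -0.0648, 0.0632]
ee_rot: [[-0.724, -0.689, -0.001], [-0.689, 0.724, -0.0], [0.001, 0.001, -1.0]]
wrist_force: [-0.5, 0.6, 0.2]
gripper_width: 0.553
[ 0.00576241  0.07493917 -0.02774269] [-0.48301061  0.62481924  0.21020619] [ 0.54118579 -0.06481447  0.06316094]
time_s: 4.7
tcp_pos: [0.5424, -0.0651, 0.0643]
ee_rot: [[-0.724, -0.69, 0.002], [-0.69, 0.724, -0.0], [-0.001, -0.002, -1.0]]
wrist_force: [1.0, -2.3, 2.0]
gripper_width: 0.303
[-0.64558166 -0.276169   -0.0256545 ] [ 1.01641671 -2.32311636  1.97889906] [ 0.54237372 -0.06505702  0.06428168]
```

```bash
cat > m.sh <<'E'
python3 -c "
from station import r,__name__ as n
import numpy as np
s=r.sense();R=s['ee_rot'];print('M',np.round(s['moment'],3),'F',np.round(s['wrist_force'],1),'yaw',round(float(np.degrees(np.arctan2(R[1,0],R[0,0]))),2),'j6',round(float(s['joints'][5]),1),'eff6',round(float(s['effort'][5]),3),'w',round(s['gripper_width'],3), s['time_s'], np.round(s['tcp_pos'],4))"
E
python3 -m crank '[[1,[0,0,0],[0,0,0.1]],[1,[0,0,0],[0,0,0.1]]]' >/dev/null; sh m.sh
python3 -m crank '[[1,[0,0,0],[0,0,0.1]],[1,[0,0,0],[0,0,0.1]]]' >/dev/null; sh m.sh
```

```text
M [-1.08  -0.422  0.198] F [ 1.7 -3.8  1.8] yaw -145.51 j6 -65.8 eff6 0.311 w 0.306 4.9 [ 0.5426 -0.0652  0.0643]
M [-1.405 -0.645  0.213] F [ 1.3 -4.6  1.2] yaw -154.5 j6 -74.8 eff6 0.3 w 0.303 5.1 [ 0.5427 -0.0654  0.0643]
```

```bash

python3 -m crank '[[1,[0,0,0],[0,0,0.1]],[1,[0,0,0],[0,0,0.08]]]' >/dev/null; sh m.sh
python3 -m crank '[[1,[0,0,0],[0,0,0.05]]]' >/dev/null; sh m.sh
python3 -m crank '[[1,[0,0,0],[0,0,0.05]]]' >/dev/null; sh m.sh
```

```text
M [-1.644 -0.667  0.237] F [ 2.8 -5.6 -0. ] yaw -162.58 j6 -82.8 eff6 0.148 w 0.305 5.3 [ 0.5428 -0.0657  0.0643]
M [-1.687 -0.693  0.241] F [ 2.7 -6.5  0.2] yaw -164.78 j6 -85.0 eff6 -0.03 w 0.298 5.4 [ 0.5428 -0.0657  0.0643]
M [-1.758 -0.728  0.261] F [ 2.4 -6.3  1.1] yaw -167.01 j6 -87.3 eff6 0.034 w 0.303 5.5 [ 0.5428 -0.0658  0.0643]
```

```bash
for i in 1; do
python3 -m crank '[[1,[0,0,0],[0,0,0.05]]]' >/dev/null; sh m.sh
python3 -m crank '[[1,[0,0,0],[0,0,0.05]]]' >/dev/null; sh m.sh
python3 -m crank '[[1,[0,0,0],[0,0,0.05]]]' >/dev/null; sh m.sh; done
```

```text
M [-1.816 -0.786  0.353] F [ 3.2 -6.  -0.7] yaw -169.23 j6 -89.5 eff6 -0.102 w 0.3 5.6 [ 0.5428 -0.0658  0.0643]
M [-1.935 -0.787  0.461] F [ 2.2 -6.6  0.6] yaw -171.46 j6 -91.7 eff6 -0.185 w 0.301 5.7 [ 0.5429 -0.0659  0.0643]
M [-2.027 -0.851  0.516] F [ 2.7 -6.8  0.1] yaw -173.69 j6 -94.0 eff6 -0.27 w 0.304 5.8 [ 0.5429 -0.066   0.0643]
```

```bash

for i in 1; do python3 -m crank '[[1,[0,0,0],[0,0,0]]]' >/dev/null; sh m.sh
python3 -m crank '[[1,[0,0,0],[0,0,0]],[1,[0,0,0],[0,0,0]]]' >/dev/null; sh m.sh; done
```

```text
M [-1.999 -0.801  0.425] F [ 3.8 -6.5  1. ] yaw -173.64 j6 -93.9 eff6 -0.516 w 0.303 5.9 [ 0.5429 -0.066   0.0643]
M [-1.971 -0.748  0.419] F [ 3.4 -7.   0.1] yaw -173.62 j6 -93.9 eff6 -0.395 w 0.299 6.1 [ 0.5428 -0.066   0.0643]
```

```bash

python3 -m crank '[[1,[0,0,0],[0,0,0.03]],[1,[0,0,0],[0,0,0]]]' >/dev/null; sh m.sh
python3 -m crank '[[1,[0,0,0],[0,0,0]],[1,[0,0,0],[0,0,0]]]' >/dev/null; sh m.sh
```

```text
M [-2.017 -0.759  0.47 ] F [ 2.6 -6.7  0.3] yaw -174.96 j6 -95.2 eff6 -0.555 w 0.303 6.3 [ 0.5429 -0.066   0.0643]
M [-1.953 -0.821  0.427] F [ 3.4 -6.8 -0.2] yaw -174.95 j6 -95.2 eff6 -0.486 w 0.305 6.5 [ 0.5429 -0.066   0.0643]
```

```bash

python3 -m crank '[[1,[0,0,0],[0,0,0.05]]]' >/dev/null; sh m.sh
python3 -m crank '[[1,[0,0,0],[0,0,0]],[1,[0,0,0],[0,0,0]]]' >/dev/null; sh m.sh
```

```text
M [-2.2   -1.341  0.442] F [ 5.3 -7.2 -0.6] yaw -177.22 j6 -97.5 eff6 -0.168 w 0.299 6.6 [ 0.543  -0.0661  0.0643]
M [-2.118 -0.917  0.421] F [ 3.  -7.7  0. ] yaw -177.21 j6 -97.5 eff6 -0.411 w 0.301 6.8 [ 0.5431 -0.066   0.0643]
```

Torque climbed from 0.2 to about 0.5 N m, then levelled off at about 0.43 because the pads slip. That corresponds to a seat press of roughly 0.07–0.1 rad, so the valve is snug. I'll let go and rise.

```bash

python3 -m crank '[[0,[0,0,0],[0,0,0]],[0,[0,0,0],[0,0,0]],[0,[0,0,0],[0,0,0]],[0,[0,0,0],[0,0,0]]]' ; sh m.sh
```

```text
time_s: 7.2
tcp_pos: [0.5412, -0.0645, 0.0634]
ee_rot: [[-0.999, -0.046, -0.001], [-0.046, 0.999, 0.0], [0.001, 0.0, -1.0]]
wrist_force: [-0.1, 0.8, -1.4]
gripper_width: 0.486
M [ 0.022 -0.029  0.039] F [-0.1  0.8 -1.4] yaw -177.35 j6 -97.6 eff6 -0.0 w 0.486 7.2 [ 0.5412 -0.0645  0.0634]
```

```bash

python3 -m crank '[[0,[0,0,-0.1],[0,0,0]],[0,[0,0,-0.2],[0,0,0]],[0,[0,0,-0.25],[0,0,0]],[0,[0,0,-0.25],[0,0,0]],[1,[0,0,0],[0,0,0]],[1,[0,0,0],[0,0,0]],[1,[0,0,0],[0,0,0]],[1,[0,0,0],[0,0,0]]]' ; sh m.sh
python3 - <<'E'
from station import r
import cv2,pickle
for n in("side","wrist"):
    c=r.capture(n); cv2.imwrite(f"pics/{n}3.png",c["img"]); pickle.dump(c,open(f"{n}3.pkl","wb"))
E
```

```text
time_s: 8.0
tcp_pos: [0.5408, -0.0648, 0.1426]
ee_rot: [[-0.999, -0.046, -0.002], [-0.046, 0.999, -0.0], [0.002, -0.0, -1.0]]
wrist_force: [-0.0, 0.1, -0.4]
gripper_width: 0.225
M [0.014 0.023 0.012] F [-0.   0.1 -0.4] yaw -177.36 j6 -97.6 eff6 -0.0 w 0.225 8.0 [ 0.5408 -0.0648  0.1426]
```

View pics/wrist3.png

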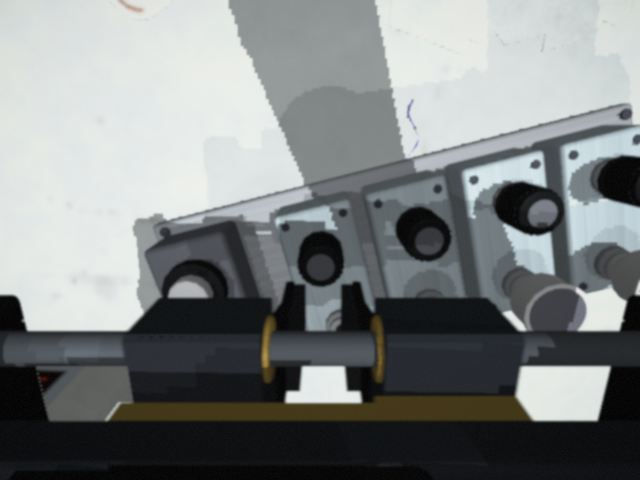

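```bash

python3 -m crank '[[1,[-0.08,-0.22,0],[0,0,0]],[1,[-0.08,-0.22,0],[0,0,0]],[1,[-0.08,-0.22,0],[0,0,0]],[1,[-0.08,-0.22,0],[0,0,0]],[1,[0,0,0],[0,0,0]],[1,[0,0,0],[0,0,0]]]' ; sh m.sh
python3 - <<'E'
from station import r
import cv2,pickle
for n in("side","wrist"):
    c=r.capture(n); cv2.imwrite(f"pics/{n}4.png",c["img"]); pickle.dump(c,open(f"{n}4.pkl","wb"))
a=cv2.imread("pics/side4.png")[60:260,220:440]; cv2.imwrite("pics/side4c.png",cv2.resize(a,None,fx=3,fy=3,interpolation=cv2.INTER_CUBIC))
a=cv2.imread("pics/wrist4.png")[200:400,220:420]; cv2.imwrite("pics/wrist4c.png",cv2.resize(a,None,fx=3,fy=3,interpolation=cv2.INTER_CUBIC))
from h import *
W=cam("wrist4.pkl"); print(proj(W,[.576,-.151,.073]))
E
```

```text
time_s: 8.7
tcp_pos: [0.577, -0.1514, 0.1427]
ee_rot: [[-0.999, -0.045, -0.002], [-0.045, 0.999, 0.0], [0.002, 0.0, -1.0]]
wrist_force: [0.0, 0.1, 0.5]
gripper_width: 0.002
M [0.026 0.023 0.012] F [0.  0.1 0.5] yaw -177.42 j6 -88.2 eff6 0.009 w 0.002 8.7 [ 0.577  -0.1514  0.1427]
[321.668011   251.56042431]
```

View pics/wrist4c.png

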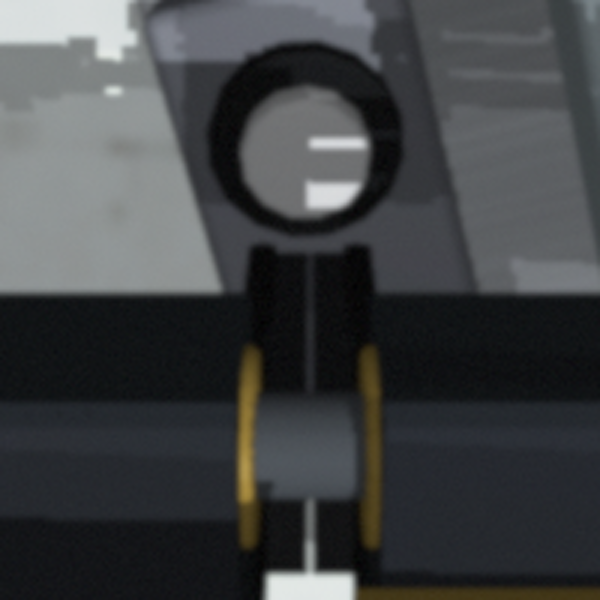

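View pics/side4c.png

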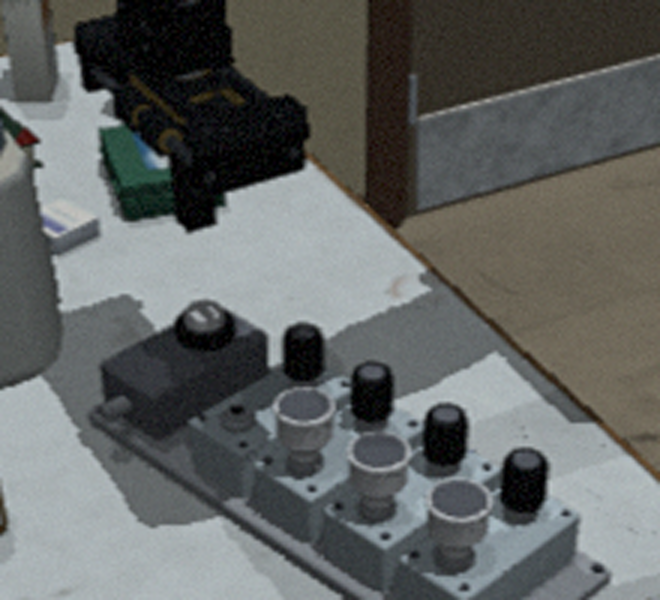

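```bash

python3 -m crank '[[1,[0,0,0.2],[0,0,0]],[1,[0,0,0.2],[0,0,0]],[1,[0,0,0.15],[0,0,0]],[1,[0,0,0.05],[0,0,0]],[1,[0,0,0],[0,0,0]]]' >/dev/null; sh m.sh
python3 -m crank '[[1,[0,0,0.04],[0,0,0]],[1,[0,0,0],[0,0,0]]]' >/dev/null; sh m.sh
python3 -m crank '[[1,[0,0,0.03],[0,0,0]],[1,[0,0,0],[0,0,0]]]' >/dev/null; sh m.sh
```

```text
M [-0.065 -0.036  0.006] F [ 1.   0.2 -0.1] yaw -177.3 j6 -88.2 eff6 -0.001 w 0.006 9.3 [ 0.5771 -0.1506  0.0831]
M [-0.027 -0.059 -0.018] F [ 0.1  0.1 -0.8] yaw -177.34 j6 -88.2 eff6 0.001 w 0.004 9.5 [ 0.5778 -0.151   0.08  ]
M [0.016 0.014 0.026] F [ 0.1 -0.3 -0.2] yaw -177.36 j6 -88.2 eff6 0.001 w 0.005 9.7 [ 0.5775 -0.1512  0.0766]
```

```bash

for k in 1; do
python3 -m crank '[[1,[0,0,0.03],[0,0,0]],[1,[0,0,0],[0,0,0]]]' >/dev/null; sh m.sh
python3 -m crank '[[1,[0,0,0.02],[0,0,0]],[1,[0,0,0],[0,0,0]]]' >/dev/null; sh m.sh
python3 -m crank '[[1,[0,0,0.02],[0,0,0]],[1,[0,0,0],[0,0,0]]]' >/dev/null; sh m.sh
done
```

```text
M [ 0.102 -0.064 -0.023] F [0.3 0.2 1.6] yaw -177.35 j6 -88.2 eff6 0.0 w 0.004 9.9 [ 0.5779 -0.1513  0.0737]
M [-0.    -0.02  -0.041] F [-0.1 -0.7  3.1] yaw -177.35 j6 -88.2 eff6 0.0 w 0.006 10.1 [ 0.5779 -0.1513  0.0718]
M [ 0.083  0.015 -0.019] F [ 0.6 -0.   4.3] yaw -177.35 j6 -88.2 eff6 0.0 w 0.006 10.3 [ 0.5779 -0.1513  0.0698]
```

```bash

python3 -m crank '[[1,[0,0,0.015],[0,0,0]],[1,[0,0,0],[0,0,0]]]' >/dev/null; sh m.sh
python3 -m crank '[[1,[0,0,0.01],[0,0,0]],[1,[0,0,0],[0,0,0]]]' >/dev/null; sh m.sh
```

```text
M [0.012 0.019 0.006] F [-0.4  0.3  4.9] yaw -177.34 j6 -88.2 eff6 0.001 w 0.003 10.5 [ 0.5779 -0.1513  0.0685]
M [ 0.264  0.557 -0.039] F [-1.4  0.9  9.5] yaw -177.32 j6 -88.2 eff6 0.003 w 0.004 10.7 [ 0.5779 -0.1513  0.0684]
```

The force rose to 5 N over about 6 mm, then jumped against a hard stop, so the button is fully down. I'll hold briefly and lift off.

```bash

python3 -m crank '[[1,[0,0,0.005],[0,0,0]],[1,[0,0,0],[0,0,0]]]' >/dev/null; sh m.sh
python3 -m crank '[[1,[0,0,-0.1],[0,0,0]],[1,[0,0,-0.2],[0,0,0]],[1,[0,0,-0.3],[0,0,0]],[1,[0,0,-0.3],[0,0,0]],[1,[0,0,-0.3],[0,0,0]],[1,[0,0,-0.3],[0,0,0]],[1,[0,0,0],[0,0,0]],[1,[0,0,0],[0,0,0]]]' >/dev/null; sh m.sh
python3 - <<'E'
from station import r
import cv2,pickle
for n in("side","wrist"):
    c=r.capture(n); cv2.imwrite(f"pics/{n}5.png",c["img"]); pickle.dump(c,open(f"{n}5.pkl","wb"))
a=cv2.imread("pics/side5.png")[140:290,200:440]; cv2.imwrite("pics/side5c.png",cv2.resize(a,None,fx=3,fy=3,interpolation=cv2.INTER_CUBIC))
E
```

```text
M [ 0.429  0.763 -0.02 ] F [-1.6  1.9 11.5] yaw -177.31 j6 -88.2 eff6 0.004 w 0.006 10.9 [ 0.578  -0.1513  0.0683]
M [ 0.038 -0.014 -0.03 ] F [-0.3 -0.5 -1.4] yaw -177.38 j6 -88.2 eff6 0.002 w 0.007 11.7 [ 0.5771 -0.1509  0.2163]
```

View pics/wrist5.png

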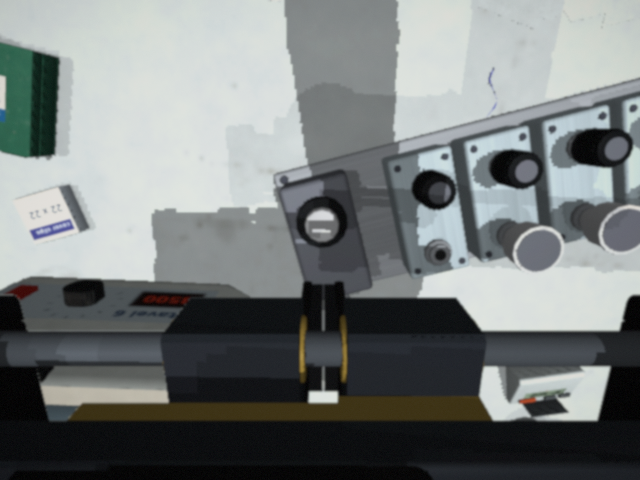

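View pics/side5c.png

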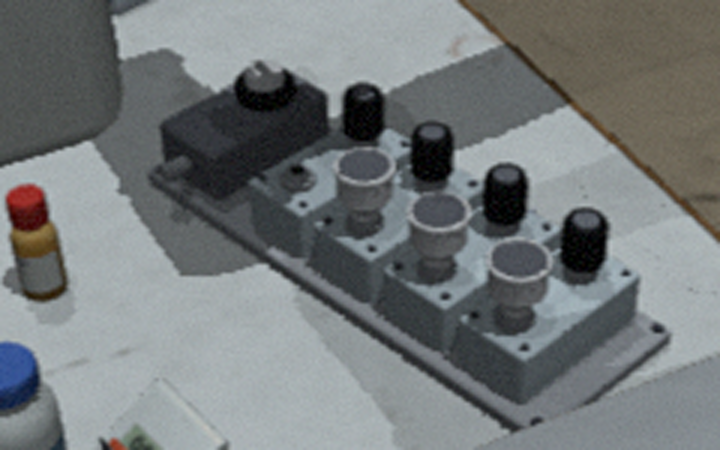

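The wrist picture shows the button, at (322,220), standing up again. In the side picture the funnels and the bottle are where they were, and the gripper is clear.

```bash
python3 -c "
from station import r;print(r.finish_job())"
```

```text
the job is handed in; nothing more can be done
None
```

I shut the valve on the station without a funnel, pressed the start button fully down and released it, then handed the job in at about 12 s. No verdict was reported.

- **Valve:** The open station is the one next to the button. I gripped its knob and turned it clockwise about 40° in all. The torque was about 0.2 N m until the seat, near 31°, then rose to a peak of 0.52 N m. It settled at 0.42–0.47 N m while I held it. My last 3.5° of turning did not raise it further, so the pads were slipping on the knob at the fixed grip force. From the torque I estimate the seat is pressed by 0.06–0.1 rad, above the 0.04 rad limit and well under crushing. I could not read the seat directly, and the torque stayed a little under the suggested 0.5 N m.
- **Button:** Contact came at a height of about 0.0745 m. The force rose to about 5 N over 6 mm, then jumped to 11.5 N at the stop, so it was fully down. The last pictures show it up again.
- **Rest of the scene:** I saw no sign of contact with the funnel stations. The bottle is where it was in the last side picture. The cups were not in the last pictures, but the arm never went near them. The gripper ended about 14 cm above the button, touching nothing.
- **Disagreement:** The side camera placed the knob about 7 mm nearer the robot than the top and wrist cameras did. I used the top and wrist values, and the centred grip and the press on the button bore them out.

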